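# Load the price-label roll and hold the feed lever at its third click

### The job

At this coin dealer's table, lift the roll of price labels and slip it over the upright spindle of the label dispenser, so that it sits flat on its seat, and let go of it. Then push the dispenser's feed lever down past its first two clicks to the third, and finish while still holding it down there against its spring so that the labels can be threaded. Leave the tape roll and the coin tube where they are, and do not press the lever before the roll is on.

Things in the scene. Friction and masses are not known exactly. Their poses are not given: they have to be found in the camera images.
- roll_center (a point): centre (half-way up, on the axis) of the label roll: a plain white paper roll with a cardboard core, 54 mm across, 44 mm tall, with a 24 mm hole right through along its z axis; about 60 to 130 g. It starts lying flat on the table, hole upright; its place among tape roll and coin tube varies.
- spindle_seat (a point): centre of the top face of the dispenser's black spindle seat (a disc 42 mm across and 12 mm thick on the base plate, its top 24 mm above the table), where the underside of the mounted roll rests. From it rises the upright steel spindle, 18 mm in diameter, its tip tapered to 8 mm and 56 mm above the seat. Axes are those of dispenser.
- dispenser: grey label dispenser, fixed to the table; origin at the centre of the underside of its base plate (150 mm along its x, 260 mm along its y, 12 mm thick); z up, its +x side (front, with the lever) looks roughly away from the robot. The spindle stands at its x 0, y +85 mm; a box-shaped lever housing (80 x 84 mm, top 98 mm above the table) stands at y -80 mm with its front face at x +10 mm. A guide post 12 mm thick and 50 mm tall stands on the plate at x -45, y +5 mm.
- lever_pad (a point): point on the upper face of the feed lever's black paddle where it is pressed, 27 mm in front of the housing's face and midway across. The paddle, 44 mm wide (dispenser y), 10 mm thick, sticks 48 mm out of the front of the housing; its upper face is level, 90 mm above the table at rest, and moves straight down.
- lever (a joint): downward travel of the feed lever in m: 0 at rest (up), clicks at 0.010, 0.020 and 0.030, bottom stop at 0.033. Three short steel marks beside the slot show the height of the paddle's upper face at each click. A spring pushes it up all the way (about 4 N at rest, 8 N at the third click, the clicks add or take up to 2.5 N on the way): no click holds it, let go it returns to 0.
- tape_center (a point): centre of a low roll of amber packing tape, 76 mm across, 19 mm tall, 54 mm hole, lying flat; leave alone
- tube_center (a point): centre of a closed upright plastic coin tube with a white cap, 37 mm across, 68 mm tall; leave alone

How it is judged:
By the outcome, as a careful person would: the job done as asked, in the order asked, and still so for the second after the job is handed in, while the arm keeps its last pose, push and grip.
It also fails if it takes over 48 s, if anything falls off the work surface, if the arm or the gripper's body presses on something with over 40 N, if the wrist force passes 120 N, or if a joint passes its speed limit or range.

### The arm

A 6-joint arm with a two-finger parallel gripper is mounted at the origin on the work surface. World frame = base frame: x ahead of the robot, y to its left, z up, the work surface at z = 0. Lengths are in m, angles in rad, forces in N, time in s.
With the tool pointing down it reaches from about 0.3 to 1 m from the base axis. Payload 5.1 kg.
Tool frame: the origin (TCP) lies midway between the tips of the shut fingers; the grasp point (between the pads) lies 19 mm behind it (robot.pinch_z is the distance from the TCP to the grasp point, in m); z points along the fingers, y is the direction in which the jaws open and shut (so a half turn about z gives the same grasp; the last joint's range is limited). The gripper opens to 95 mm and grips with 3 to 60 N. Pads are 20 mm wide; open, the fingers measure 119 mm over their backs; the gripper's body (75 mm by 180 mm) begins 59 mm behind the grasp point.
Start: joints at [-1.296, 0.124, 1.65, -0, 1.367, -0.083], TCP at [0.228, -0.609, 0.215] pointing down, gripper open.
Joint ranges: [-2.61, 2.61], [-1.02, 2.33], [0.03, 2.71], [-1.35, 4.49], [0.32, 2.68], [-2.91, 2.91]. Speed limits (rad/s): [2.57, 2.57, 3.14, 3.14, 3.14, 3.14].

### API

Orientations are given as [roll, pitch, yaw] about the fixed x, y, z axes, in that order (R = Rz(yaw) Ry(pitch) Rx(roll)).
In Python, from bench import monitor, snapshot, order, finder, robot gives the robot as it stands.
- The arm moves only by the tool carry_out, never from a script. Its argument "plan" is a list of rows, each a list of 3 entries, a list of its own where there are three numbers: the opening, from 0 (shut) to 1 (fully open), then the shift along the world's x, y, z in m, then the turn, a rotation vector about the world's x, y, z in degrees. In form: [[gripper, [dx, dy, dz], [ax, ay, az]], ...]. A call has 1 to 20 rows; each row is the pose to reach, as a shift and turn from the pose commanded when the call began; what a row does not reach only later rows make up. A row lasts 1/8 s, in which the tool goes at most 62.5 mm and 10.7 degrees, less where a joint would pass 70% of its speed; a pose out of reach is approached as far as the arm can. A call with a gripper value outside its range is refused whole. The fingers move at their own pace and stop on an object; "newtons" is the grip in N (left out, the last holds). Time passes only in rows, so rows that repeat a pose let the fingers close. It gives the time, the measured TCP pose, the force and the opening at its end, in the units of the state.
- monitor.get_state(): the state, without advancing time (a new reading comes with each control period).
- snapshot(name): name is "scene" or "top"; returns a dict with "pixels" (400x640x3 uint8, red, green, blue), "depth" (400x640 float32, m along the optical axis (not along the pixel's ray), 0 where there is no reading), "fx", "fy", "cx", "cy" (pixels), "extrinsics" (4x4, takes a point from world to camera coordinates). Camera axes: x right, y down, z forward; pixel columns grow to the right and rows downward; lengths in m; the calibration is good to about 2 mm. A picture is of the moment at which its call begins.
- order.hand_in(): hands the job in, once; it reports no verdict.
Trained networks look in the newest picture that a camera, given by its name, has taken for a name from the list of things; names that differ only in an ending like _2 or _b are one class to them, and where a whole thing is asked for, a point or a joint stands for the part that bears it (a point fixed in the world has none). Each returns a list of dicts, best first, with "confidence" (0 to 1); they miss things now and then, are a little off and sometimes report something else, mostly with a low value. They report only what shows in the picture. A call takes as long as a camera call.
- finder.find_in(name, camera): "extent" ([left, top, right, bottom] as shares, 0 to 1, of the picture: columns of its width, rows of its height, round what is visible of it).
- finder.masks_of(name, camera): "pixels" (400x640 bool, what is visible of it) and "extent" ([left, top, right, bottom] as shares, 0 to 1, of the picture: columns of its width, rows of its height, round what is visible of it).
The state is a dict: "time_s": time; "joint_pos": joint angles; "qvel": joint speeds; "effort": joint torques, N m; "eef_pos": TCP position; "ee_rot": TCP orientation; "force": force on the tool from outside, world axes, zero at the start; "ft_torque": the same for the moment, N m; "gripper_width": finger opening in m.
Only numpy, scipy, OpenCV 4.12 (cv2) and the standard library are available. Lean on these libraries where they do the work, as an engineer would, in place of code of your own. Each camera call takes 0.05 s, during which the arm holds its last target.

## Working session

There is one attempt and no reset: what is moved stays moved. The work goes in short steps, Python scripts to look and compute and a tool call to move; the robot and the scene stay as the last step left them, time stands still between calls to the robot, and variables do not carry over. Pictures are saved under pics/ and viewed, and the job is handed in when it is done.

Besides the shell and the picture viewer there is one more tool, called after "Emit:" as name(argument=value, ...) on one line, values as JSON. carry_out: Moves the arm, as the interface text tells. Its arguments: {"type":"object","properties":{"plan":{"type":"array"},"newtons":{"type":"number"}},"required":["plan"]}

```bash
ls; mkdir -p pics
cat > h.py <<'E'
import numpy as np, cv2
from bench import monitor, snapshot, order, finder, robot
def save(s,n):
    cv2.imwrite('pics/'+n+'.png', s["pixels"][:,:,::-1])
def world(s,mask=None):
    d=s["depth"]; v,u=np.mgrid[:400,:640]
    P=np.stack([(u-s["cx"])/s["fx"]*d,(v-s["cy"])/s["fy"]*d,d,np.ones_like(d)],-1)
    W=P@np.linalg.inv(np.array(s["extrinsics"])).T
    return W[...,:3]
E
python3 - <<'E'
from h import *
for c in ["scene","top"]:
    s=snapshot(c); save(s,c+"0"); W=world(s)
    for n in ["roll_center","spindle_seat","dispenser","lever_pad","tape_center","tube_center"]:
        for m in finder.masks_of(n,c)[:2]:
            k=m["pixels"]&(s["depth"]>0); p=W[k]
            if len(p): print(c,n,round(m["confidence"],2),np.round(np.array(m["extent"])*[640,400,640,400]),len(p),np.round(p.min(0),3),np.round(p.max(0),3),np.round(np.median(p,0),3))
    np.savez(c+"0.npz",W=W,d=s["depth"],rgb=s["pixels"])
st=monitor.get_state(); print(st)
E
```

```text
pics
scene roll_center 0.83 [151. 269. 188. 309.] 1101 [ 0.46  -0.368 -0.002] [ 0.567 -0.31   0.046] [ 0.554 -0.343  0.036]
scene roll_center 0.16 [274. 267. 294. 304.] 738 [ 0.632 -0.191 -0.   ] [ 0.668 -0.156  0.071] [ 0.661 -0.177  0.049]
scene spindle_seat 0.63 [332. 176. 465. 253.] 6476 [ 0.482  0.025 -0.003] [0.648 0.311 0.1  ] [0.577 0.096 0.013]
scene dispenser 0.6 [332. 174. 465. 257.] 6547 [ 0.445  0.024 -0.002] [0.648 0.302 0.1  ] [0.577 0.096 0.013]
scene lever_pad 0.86 [364. 196. 399. 213.] 391 [0.576 0.053 0.078] [0.627 0.098 0.092] [0.605 0.073 0.089]
scene tape_center 0.58 [228. 217. 266. 248.] 759 [ 0.411 -0.193 -0.002] [ 0.489 -0.108  0.021] [ 0.457 -0.157  0.016]
scene tube_center 0.93 [271. 264. 294. 303.] 797 [ 0.563 -0.192 -0.003] [ 0.668 -0.126  0.071] [ 0.661 -0.177  0.049]
top roll_center 0.91 [448. 197. 484. 222.] 701 [ 0.512 -0.386 -0.003] [ 0.563 -0.314  0.048] [ 0.538 -0.339  0.043]
top roll_center 0.38 [248. 162. 266. 186.] 575 [0.578 0.053 0.012] [0.636 0.098 0.095] [0.601 0.075 0.09 ]
top spindle_seat 0.68 [159. 156. 288. 228.] 8805 [ 0.492  0.025 -0.0
[... 445 characters left out ...]
 0.682 -0.155  0.072] [ 0.647 -0.17   0.068]
{'time_s': 0.7, 'joint_pos': array([-1.29561288e+00,  1.23780963e-01,  1.65027452e+00, -2.20576864e-05,
        1.36750251e+00, -8.26107014e-02]), 'qvel': array([-0.0003258 ,  0.00081456, -0.00047008,  0.0007066 , -0.00036105,
        0.00241571]), 'effort': array([-3.39090002e-04, -4.17442524e+01, -3.60135484e+01,  7.73937861e-02,
        4.28082410e-02, -1.80327851e-05]), 'eef_pos': array([ 0.22759576, -0.60885007,  0.21468362]), 'ee_rot': array([3.1415599e+00, 2.4389582e-05, 3.5779860e-01]), 'force': array([-0.40402034, -0.09558244, -0.64274216]), 'ft_torque': array([-0.02855576, -0.00952911, -0.00678083]), 'gripper_width': 0.09526449729444969}
```

View pics.

View pics/scene0.png

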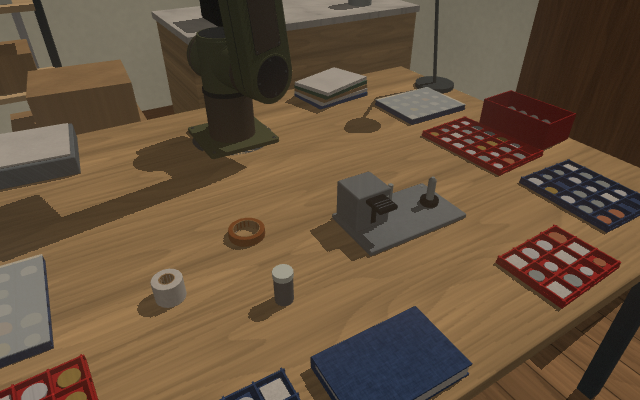

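View pics/top0.png

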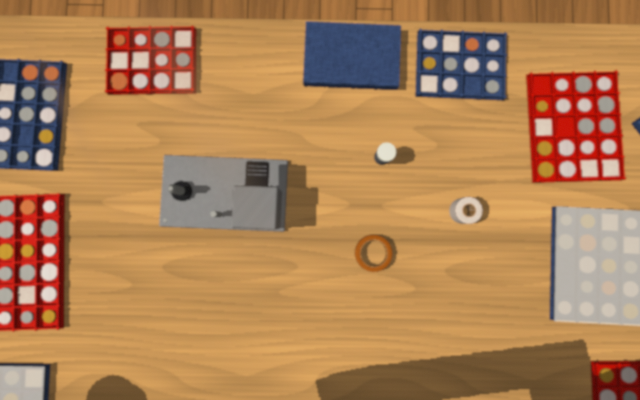

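Run:
```python
import numpy as np,cv2
for c in ["scene","top"]:
    z=np.load(c+"0.npz"); W=z["W"]; ok=z["d"]>0
    def sel(x0,x1,y0,y1,z0,z1):
        return W[ok&(W[...,0]>x0)&(W[...,0]<x1)&(W[...,1]>y0)&(W[...,1]<y1)&(W[...,2]>z0)&(W[...,2]<z1)]
    p=sel(.48,.6,-.41,-.28,.035,.055)
    print(c,"roll top",len(p),np.median(p[:,2]),cv2.minEnclosingCircle(p[:,:2].astype(np.float32)), p[:,:2].min(0),p[:,:2].max(0))
    p=sel(.45,.7,0,.32,.085,.11); print("hous+lever z",np.percentile(p[:,2],[5,50,95]))
    p=sel(.45,.7,0,.32,.094,.11); print("hous",len(p),cv2.minAreaRect(p[:,:2].astype(np.float32)))
    p=sel(.55,.7,0,.32,.085,.094); print("lev",len(p),cv2.minAreaRect(p[:,:2].astype(np.float32)))
    p=sel(.45,.7,0,.32,.008,.016); print("plate",len(p),cv2.minAreaRect(p[:,:2].astype(np.float32)))
    p=sel(.45,.7,.16,.32,.035,.1); print("spin",len(p),p.min(0),p.max(0),np.median(p,0))
    p=sel(.45,.7,.16,.32,.02,.028); print("seat",len(p),cv2.minEnclosingCircle(p[:,:2].astype(np.float32)))
    t=sel(.45,.7,-.38,-.3,-.01,.01); print("table z",np.median(t[:,2]))
```

```text
scene roll top 585 0.043273480947785936 ((0.5390115976333618, -0.34193432331085205), 0.02774100936949253) [ 0.51175935 -0.3681131 ] [ 0.56642691 -0.31480874]
hous+lever z [0.08739473 0.09649381 0.09879012]
hous 855 ((0.5375421047210693, 0.07687480747699738), (0.08433294296264648, 0.08004266023635864), 88.69609832763672)
lev 469 ((0.5945501327514648, 0.06727933138608932), (0.08567289263010025, 0.06496278196573257), 73.47247314453125)
plate 3416 ((0.5689526796340942, 0.15648536384105682), (0.2610812187194824, 0.15211908519268036), 88.42491149902344)
spin 181 [0.51813884 0.16052553 0.03502493] [0.58170852 0.24720783 0.08019396] [0.57439759 0.23585611 0.05864676]
seat 134 ((0.5557059645652771, 0.21039876341819763), 0.05555232986807823)
table z -0.0003222744553279533
top roll top 500 0.04384459085138964 ((0.5387009382247925, -0.3407469689846039), 0.027110394090414047) [ 0.51198303 -0.3676464 ] [ 0.56409005 -0.31376847]
hous+lever z [0.08885519 0.09736486 0.10001102]
hous 1887 ((0.5574274659156799, 0.07695698738098145), (0.0841156467795372, 0.12091940641403198), 89.17083740234375)
lev 588 ((0.5933560132980347, 0.06303007900714874), (0.08246846497058868, 0.06095699965953827), 69.29884338378906)
plate 5807 ((0.5692234635353088, 0.1568497121334076), (0.26019608974456787, 0.14993232488632202), 88.31404113769531)
spin 152 [0.51886701 0.16007644 0.03521995] [0.5795782  0.24959204 0.08260054] [0.56902094 0.23541711 0.06712487]
seat 218 ((0.5718006491661072, 0.24135135114192963), 0.02108050510287285)
table z 9.870280017665323e-05
```

The scene camera shows the white label roll at (169,287), the tape at (247,232), the coin tube at (283,284) and the dispenser at (398,215), with its spindle at (430,190) and lever at (381,204). The top view agrees. I'll refine the spindle position from the saved data and work out the first move.

Run:
```python
import numpy as np,cv2
for c in ["scene","top"]:
    z=np.load(c+"0.npz"); W=z["W"]; ok=z["d"]>0
    def sel(x0,x1,y0,y1,z0,z1):
        return W[ok&(W[...,0]>x0)&(W[...,0]<x1)&(W[...,1]>y0)&(W[...,1]<y1)&(W[...,2]>z0)&(W[...,2]<z1)]
    for a,b in [(.03,.04),(.04,.05),(.05,.06),(.06,.07),(.07,.085)]:
        p=sel(.5,.65,.2,.28,a,b); print(c,a,len(p),np.round(p.min(0),4),np.round(p.max(0),4),np.round(p.mean(0),4))
    p=sel(.5,.65,.2,.28,.021,.027);print("seat",len(p),cv2.minEnclosingCircle(p[:,:2].astype(np.float32)))
    p=sel(.45,.7,0,.32,.008,.016); r=cv2.minAreaRect(p[:,:2].astype(np.float32)); print(np.round(cv2.boxPoints(r),4).tolist())
    p=sel(.579,.7,0,.14,.086,.094); print("lev",len(p),p.min(0),p.max(0),p.mean(0), np.median(p[:,2]))
```

```text
scene 0.03 27 [0.5656 0.2315 0.0302] [0.5817 0.2471 0.0394] [0.5754 0.2367 0.0352]
scene 0.04 32 [0.5667 0.2321 0.0404] [0.5812 0.2452 0.0499] [0.5762 0.2368 0.0454]
scene 0.05 30 [0.5638 0.2325 0.0505] [0.5803 0.2464 0.0598] [0.5752 0.2372 0.0551]
scene 0.06 31 [0.5665 0.2288 0.0601] [0.5816 0.2464 0.0693] [0.5759 0.2372 0.0651]
scene 0.07 41 [0.5678 0.2317 0.0704] [0.5805 0.2472 0.0802] [0.5739 0.2389 0.0751]
seat 117 ((0.5717921257019043, 0.24049890041351318), 0.021426675841212273)
[[0.489300012588501, 0.02810000069439411], [0.6413999795913696, 0.023900000378489494], [0.6485999822616577, 0.2849000096321106], [0.4964999854564667, 0.2890999913215637]]
lev 315 [0.5793189  0.05281779 0.08607529] [0.62663912 0.09765689 0.09243161] [0.60358111 0.0741296  0.08930992] 0.0893976089720867
top 0.03 17 [0.5629 0.2318 0.0304] [0.5793 0.242  0.0396] [0.5706 0.235  0.0342]
top 0.04 16 [0.5637 0.2323 0.0401] [0.5779 0.2401 0.0496] [0.5695 0.2349 0.0453]
top 0.05 15 [0.563  0.2328 0.05  ] [0.5792 0.2409 0.0589] [0.5698 0.2354 0.0545]
top 0.06 19 [0.5628 0.2324 0.0606] [0.5786 0.2418 0.0697] [0.5706 0.2347 0.0651]
top 0.07 69 [0.5638 0.233  0.0706] [0.5796 0.2496 0.0826] [0.5712 0.2403 0.0764]
seat 205 ((0.5718006491661072, 0.24135135114192963), 0.02108050510287285)
[[0.49050000309944153, 0.028999999165534973], [0.6402999758720398, 0.02459999918937683], [0.6480000019073486, 0.2847000062465668], [0.49810001254081726, 0.2890999913215637]]
lev 547 [0.57962307 0.05337732 0.08601988] [0.62451885 0.09758303 0.09363474] [0.60165992 0.07534882 0.09011815] 0.09011214869036788
```

Emit:
carry_out(plan=[[1,[0.311,0.268,-0.095],[0,0,-10]],[1,[0.311,0.268,-0.095],[0,0,-20.5]],[1,[0.311,0.268,-0.095],[0,0,-20.5]],[1,[0.311,0.268,-0.095],[0,0,-20.5]],[1,[0.311,0.268,-0.095],[0,0,-20.5]],[1,[0.311,0.268,-0.095],[0,0,-20.5]],[1,[0.311,0.268,-0.095],[0,0,-20.5]],[1,[0.311,0.268,-0.095],[0,0,-20.5]],[1,[0.311,0.268,-0.095],[0,0,-20.5]],[1,[0.311,0.268,-0.095],[0,0,-20.5]],[1,[0.311,0.268,-0.095],[0,0,-20.5]],[1,[0.311,0.268,-0.095],[0,0,-20.5]]], newtons=15)

```text
time_s: 2.2
eef_pos: [0.5382, -0.3415, 0.12]
ee_rot: [3.141, -0.0, -0.001]
force: [0.2, 0.6, -0.5]
gripper_width: 0.0952
```

Emit:
carry_out(plan=[[1,[0.001,0,-0.05],[0,0,0]],[1,[0.001,0,-0.08],[0,0,0]],[1,[0.001,0,-0.1],[0,0,0]],[1,[0.001,0,-0.112],[0,0,0]],[1,[0.001,0,-0.112],[0,0,0]],[0.5,[0.001,0,-0.112],[0,0,0]],[0.5,[0.001,0,-0.112],[0,0,0]],[0.5,[0.001,0,-0.112],[0,0,0]],[0.5,[0.001,0,-0.112],[0,0,0]],[0.5,[0.001,0,-0.112],[0,0,0]],[0.5,[0.001,0,-0.112],[0,0,0]],[0.5,[0.001,0,-0.112],[0,0,0]],[0.5,[0.001,0,-0.112],[0,0,0]]], newtons=15)

```text
time_s: 3.82
eef_pos: [0.5397, -0.3409, 0.0079]
ee_rot: [3.141, -0.0, -0.0]
force: [-0.4, 0.5, 2.2]
gripper_width: 0.0547
```

Emit:
carry_out(plan=[[0.4,[0,0,0],[0,0,0]],[0.4,[0,0,0.005],[0,0,0]],[0.4,[0,0,0.02],[0,0,0]],[0.4,[0,0,0.05],[0,0,0]],[0.4,[0,0,0.09],[0,0,0]],[0.4,[0,0,0.13],[0,0,0]],[0.4,[0,0,0.142],[0,0,0]],[0.4,[0,0,0.142],[0,0,0]]], newtons=20)

```text
time_s: 4.82
eef_pos: [0.5399, -0.341, 0.1505]
ee_rot: [3.141, -0.001, 0.0]
force: [-0.1, -0.3, -0.8]
gripper_width: 0.055
```

Run:
```python
from h import *
st=monitor.get_state(); print(st["eef_pos"],st["gripper_width"],st["force"])
for c in ["scene","top"]:
    s=snapshot(c); save(s,c+"1"); W=world(s); np.savez(c+"1.npz",W=W,d=s["depth"],rgb=s["pixels"])
    for m in finder.masks_of("roll_center",c)[:1]:
        k=m["pixels"]&(s["depth"]>0); p=W[k]; print(c,m["confidence"],np.array(m["extent"])*[640,400,640,400],np.percentile(p,[2,50,98],axis=0).round(4))
```

```text
[ 0.53988311 -0.3410348   0.15045032] 0.05504987670696283 [-0.09500307 -0.3125679  -0.7530199 ]
scene 0.96 [131.712 205.92  171.584 241.68 ] [[ 0.5197 -0.3658  0.1456]
 [ 0.5568 -0.343   0.1771]
 [ 0.5659 -0.3178  0.1872]]
```

Run:
```python
import cv2
a=cv2.imread('pics/scene1.png')[160:270,90:220]; cv2.imwrite('pics/s1z.png',cv2.resize(a,None,fx=5,fy=5,interpolation=cv2.INTER_CUBIC))
import numpy as np
from scipy.optimize import least_squares
z=np.load("scene1.npz");W=z["W"];ok=z["d"]>0
p=W[ok&(abs(W[...,0]-.54)<.04)&(abs(W[...,1]+.341)<.04)&(W[...,2]>.135)&(W[...,2]<.2)]
q=p[(p[:,2]<.178)&(p[:,0]>.552)&(abs(p[:,1]+.341)<.02)]
r=least_squares(lambda c:np.hypot(q[:,0]-c[0],q[:,1]-c[1])-.027,[.54,-.341],loss='soft_l1',f_scale=.002);print(len(q),r.x,np.abs(r.fun).mean())
for h in np.arange(.135,.195,.004):
    k=p[abs(p[:,2]-h)<.002]; 
    if len(k): print(round(h,3),len(k),k[:,0].max().round(4),k[:,1].min().round(4),k[:,1].max().round(4))
```

```text
501 [ 0.53782269 -0.34026908] 0.0007345753587299216
0.143 30 0.5652 -0.3658 -0.3144
0.147 69 0.5666 -0.3667 -0.3161
0.151 84 0.5663 -0.3721 -0.3097
0.155 90 0.5659 -0.3715 -0.3097
0.159 97 0.5665 -0.3727 -0.3085
0.163 95 0.5662 -0.3747 -0.3062
0.167 97 0.5671 -0.3753 -0.3073
0.171 115 0.5666 -0.3758 -0.3055
0.175 133 0.5661 -0.3754 -0.3054
0.179 131 0.5661 -0.3759 -0.3047
0.183 166 0.5666 -0.3765 -0.3035
0.187 473 0.5667 -0.3769 -0.3044
0.191 34 0.5526 -0.3773 -0.3039
```

View pics/s1z.png

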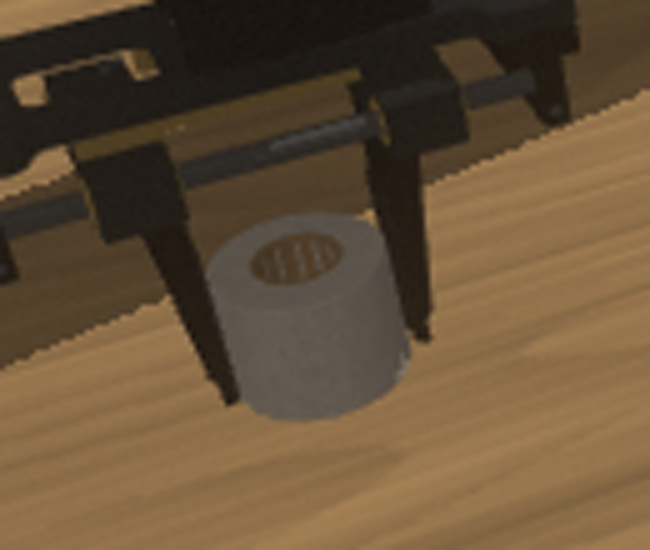

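Emit:
carry_out(plan=[[0.4,[0.001,0.02,0.005],[0,0,0]],[0.4,[0.004,0.06,0.005],[0,0,0]],[0.4,[0.007,0.11,0.005],[0,0,0]],[0.4,[0.01,0.16,0.005],[0,0,0]],[0.4,[0.013,0.21,0.005],[0,0,0]],[0.4,[0.016,0.26,0.005],[0,0,0]],[0.4,[0.018,0.31,0.005],[0,0,0]],[0.4,[0.02,0.36,0.005],[0,0,0]],[0.4,[0.023,0.41,0.005],[0,0,0]],[0.4,[0.026,0.46,0.005],[0,0,0]],[0.4,[0.029,0.51,0.005],[0,0,0]],[0.4,[0.031,0.55,0.005],[0,0,0]],[0.4,[0.032,0.575,0],[0,0,0]],[0.4,[0.032,0.582,-0.02],[0,0,0]],[0.4,[0.032,0.582,-0.04],[0,0,0]],[0.4,[0.032,0.582,-0.045],[0,0,0]],[0.4,[0.032,0.582,-0.045],[0,0,0]],[0.4,[0.032,0.582,-0.045],[0,0,0]]])

```text
time_s: 7.28
eef_pos: [0.5723, 0.2407, 0.1054]
ee_rot: [-3.141, -0.001, -0.001]
force: [0.3, -0.9, -0.5]
gripper_width: 0.0545
```

Run:
```python
from h import *
from scipy.optimize import least_squares
st=monitor.get_state(); print(st["eef_pos"],st["gripper_width"],st["force"])
s=snapshot("scene"); save(s,"scene2"); W=world(s); ok=s["depth"]>0
m=finder.masks_of("roll_center","scene")[0]; k=m["pixels"]&ok; p=W[k]
print(m["confidence"],np.percentile(p,[2,50,98],axis=0).round(4))
q=p[(p[:,2]<.133)&(p[:,2]>.102)]
r=least_squares(lambda c:np.hypot(q[:,0]-c[0],q[:,1]-c[1])-.027,[.57,.241],loss='soft_l1',f_scale=.002);print("roll axis",len(q),r.x,np.abs(r.fun).mean())
sp=W[ok&(abs(W[...,0]-.572)<.02)&(abs(W[...,1]-.241)<.02)&(W[...,2]>.03)&(W[...,2]<.07)]
r=least_squares(lambda c:np.hypot(sp[:,0]-c[0],sp[:,1]-c[1])-.009,[.57,.241],loss='soft_l1',f_scale=.002);print("spindle",len(sp),r.x,np.abs(r.fun).mean())
a=s["pixels"][110:240,360:500,::-1]; cv2.imwrite('pics/s2z.png',cv2.resize(a,None,fx=5,fy=4.5,interpolation=cv2.INTER_CUBIC))
```

```text
[0.57228091 0.24068025 0.10542196] 0.05445645931740955 [ 0.336108   -0.85022305 -0.49221596]
0.6 [[0.5582 0.2157 0.1013]
 [0.5891 0.2329 0.1308]
 [0.5984 0.2597 0.1422]]
roll axis 227 [0.57045178 0.24093879] 0.0016958691731714587
spindle 122 [0.57080939 0.2424061 ] 0.0009877267217162974
```

View pics/s2z.png

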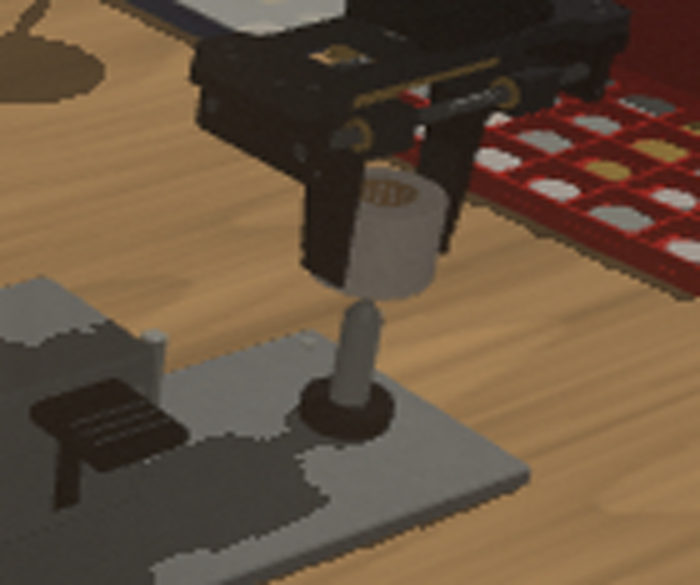

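The roll hangs upright in the jaws above the spindle tip at about (437,175), and the two axes agree to about 1 mm. I'll lower it in stages.

Emit:
carry_out(plan=[[0.4,[0,0.001,-0.012],[0,0,0]],[0.4,[0,0.001,-0.02],[0,0,0]],[0.4,[0,0.001,-0.027],[0,0,0]],[0.4,[0,0.001,-0.034],[0,0,0]],[0.4,[0,0.001,-0.04],[0,0,0]],[0.4,[0,0.001,-0.04],[0,0,0]]])

```text
time_s: 8.12
eef_pos: [0.5712, 0.242, 0.0639]
ee_rot: [3.141, 0.001, 0.0]
force: [-0.5, 0.0, -0.6]
gripper_width: 0.0547
```

Emit:
carry_out(plan=[[0.4,[0,0,-0.01],[0,0,0]],[0.4,[0,0,-0.019],[0,0,0]],[0.4,[0,0,-0.026],[0,0,0]],[0.4,[0,0,-0.03],[0,0,0]],[0.4,[0,0,-0.0325],[0,0,0]],[0.4,[0,0,-0.0325],[0,0,0]]])

```text
time_s: 8.88
eef_pos: [0.5718, 0.2422, 0.0323]
ee_rot: [-3.141, -0.0, 0.0]
force: [0.7, -1.0, -0.3]
gripper_width: 0.0546
```

Emit:
carry_out(plan=[[0.4,[0,0,-0.0005],[0,0,0]],[0.4,[0,0,-0.001],[0,0,0]],[0.4,[0,0,-0.001],[0,0,0]]])

```text
time_s: 9.25
eef_pos: [0.5719, 0.2423, 0.0318]
ee_rot: [-3.141, -0.0, 0.0]
force: [-1.4, -0.1, 3.0]
gripper_width: 0.0546
```

Emit:
carry_out(plan=[[0.65,[0,0,0],[0,0,0]],[0.8,[0,0,0],[0,0,0]],[0.9,[0,0,0],[0,0,0]],[0.9,[0,0,0],[0,0,0]],[0.9,[0,0,0],[0,0,0]],[0.9,[0,0,0.01],[0,0,0]],[0.9,[0,0,0.03],[0,0,0]],[0.9,[0,0,0.07],[0,0,0]],[0.9,[0,0,0.11],[0,0,0]],[0.9,[0,0,0.128],[0,0,0]],[0.9,[0,0,0.128],[0,0,0]]])

```text
time_s: 10.62
eef_pos: [0.5727, 0.2425, 0.1616]
ee_rot: [-3.14, -0.004, -0.0]
force: [-0.3, 1.0, 0.3]
gripper_width: 0.0855
```

Run:
```python
from h import *
from scipy.optimize import least_squares
st=monitor.get_state(); print(st["eef_pos"],st["gripper_width"],st["force"])
s=snapshot("scene"); save(s,"scene3"); W=world(s); ok=s["depth"]>0
p=W[ok&(abs(W[...,0]-.572)<.035)&(abs(W[...,1]-.241)<.035)&(W[...,2]>.028)&(W[...,2]<.1)]
print(np.percentile(p,[1,50,99],axis=0).round(4)); t=p[(p[:,2]>.062)&(p[:,2]<.073)]; print(np.median(t[:,2]),len(t))
q=p[(p[:,2]<.06)]
r=least_squares(lambda c:np.hypot(q[:,0]-c[0],q[:,1]-c[1])-.027,[.57,.241],loss='soft_l1',f_scale=.002);print("roll axis",len(q),r.x,np.abs(r.fun).mean())
l=W[ok&(abs(W[...,0]-.604)<.018)&(abs(W[...,1]-.0757)<.018)&(W[...,2]>.07)&(W[...,2]<.1)]; print("lever z",np.median(l[:,2]))
a=s["pixels"][110:260,320:480,::-1]; cv2.imwrite('pics/s3z.png',cv2.resize(a,None,fx=4,fy=4,interpolation=cv2.INTER_CUBIC))
```

```text
[0.57268642 0.24252767 0.16156468] 0.08547100070291413 [-0.28633512  1.03520674  0.26919604]
[[0.5479 0.215  0.0289]
 [0.5817 0.2309 0.0602]
 [0.5981 0.2651 0.0787]]
0.06706784817172357 252
roll axis 296 [0.57009809 0.24312018] 0.0010266233632863018
lever z 0.08969846632814282
```

View pics/s3z.png

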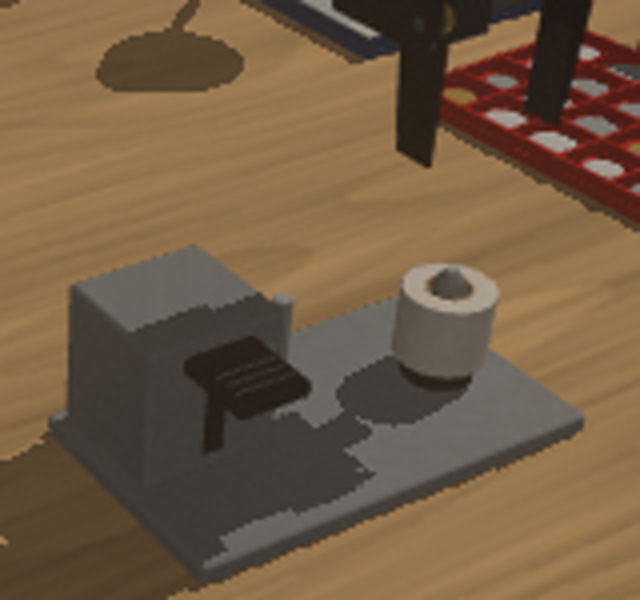

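The roll is seated: its top is at about 68 mm, the spindle tip shows through at (432,179), and the lever at (381,204) is still up. Next I'll shut the fingers and go above the paddle.

Emit:
carry_out(plan=[[0.5,[0.005,-0.03,0],[0,0,0]],[0.2,[0.015,-0.08,0],[0,0,0]],[0,[0.025,-0.13,0],[0,0,0]],[0,[0.032,-0.16,-0.01],[0,0,0]],[0,[0.032,-0.167,-0.03],[0,0,0]],[0,[0.032,-0.167,-0.05],[0,0,0]],[0,[0.032,-0.167,-0.06],[0,0,0]],[0,[0.032,-0.167,-0.06],[0,0,0]],[0,[0.032,-0.167,-0.06],[0,0,0]]])

```text
time_s: 11.8
eef_pos: [0.6041, 0.0759, 0.0998]
ee_rot: [-3.141, -0.001, 0.001]
force: [1.2, -0.4, 0.9]
gripper_width: 0.0024
```

Emit:
carry_out(plan=[[0,[0,0,-0.006],[0,0,0]],[0,[0,0,-0.012],[0,0,0]],[0,[0,0,-0.014],[0,0,0]],[0,[0,0,-0.014],[0,0,0]]])

```text
time_s: 12.3
eef_pos: [0.6043, 0.0754, 0.0863]
ee_rot: [-3.141, -0.002, -0.0]
force: [-1.0, 1.5, 5.2]
gripper_width: 0.0007
```

Run:
```python
from h import *
st=monitor.get_state(); print(st["eef_pos"],st["gripper_width"],st["force"])
s=snapshot("scene"); save(s,"scene4"); W=world(s); ok=s["depth"]>0
a=s["pixels"][150:250,330:450,::-1]; cv2.imwrite('pics/s4z.png',cv2.resize(a,None,fx=6,fy=6,interpolation=cv2.INTER_CUBIC))
```

```text
[0.60432172 0.0753825  0.08627907] 0.0006736100754756983 [-1.0147795   1.54847251  5.23196629]
```

View pics/s4z.png

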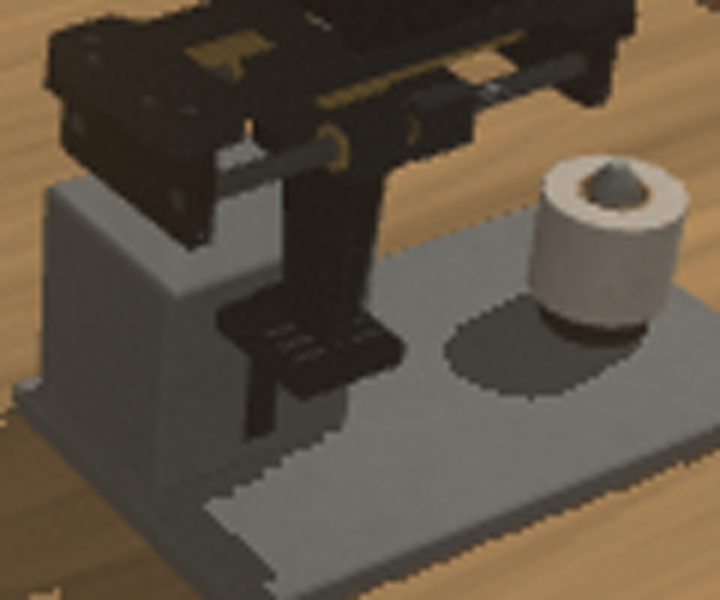

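Fingertips are on the paddle at about (383,205), pushing with 5 N, and the lever has moved about 4 mm. I'll keep going down to the third click.

Emit:
carry_out(plan=[[0,[0,0,-0.004],[0,0,0]],[0,[0,0,-0.008],[0,0,0]],[0,[0,0,-0.012],[0,0,0]],[0,[0,0,-0.016],[0,0,0]],[0,[0,0,-0.019],[0,0,0]],[0,[0,0,-0.022],[0,0,0]],[0,[0,0,-0.024],[0,0,0]],[0,[0,0,-0.0255],[0,0,0]],[0,[0,0,-0.0255],[0,0,0]],[0,[0,0,-0.0255],[0,0,0]]])

```text
time_s: 13.6
eef_pos: [0.6043, 0.0754, 0.0606]
ee_rot: [-3.141, -0.001, -0.0]
force: [-0.9, 0.6, 6.7]
gripper_width: 0.001
```

Run:
```python
from h import *
for c in ["scene","top"]:
    s=snapshot(c); save(s,c+"5"); W=world(s); ok=s["depth"]>0
    st=monitor.get_state(); print(st["eef_pos"],st["force"])
    l=W[ok&(abs(W[...,0]-.604)<.022)&(abs(W[...,1]-.0757)<.022)&(W[...,2]>.045)&(W[...,2]<.07)]; print(c,"lever z",len(l),np.percentile(l[:,2],[10,30,50,70,90]).round(4))
    if c=="scene":
        a=s["pixels"][150:250,330:450,::-1]; cv2.imwrite('pics/s5z.png',cv2.resize(a,None,fx=6,fy=6,interpolation=cv2.INTER_CUBIC))
```

```text
[0.6043396  0.07536044 0.06062418] [-0.99023653  0.89515148  6.97760123]
scene lever z 285 [0.0546 0.0584 0.0595 0.0605 0.0624]
[0.6043295  0.07536289 0.06061522] [0.09965045 1.66043394 6.57513014]Traceback (most recent call last):
  File "<stdin>", line 5, in <module>
    return _quantile_unchecked(
        a, q, axis, out, overwrite_input, method, keepdims, weights)
    return _ureduce(a,
                    func=_quantile_ureduce_func,
    ...<5 lines>...
                    overwrite_input=overwrite_input,
                    method=method)
    r = func(a, **kwargs)
    result = _quantile(arr,
                       quantiles=q,
    ...<2 lines>...
                       out=out,
                       weights=wgt)
    slices_having_nans = np.isnan(arr[-1, ...])
                                  ~~~^^^^^^^^^
IndexError: index -1 is out of bounds for axis 0 with size 0
```

View pics/s5z.png

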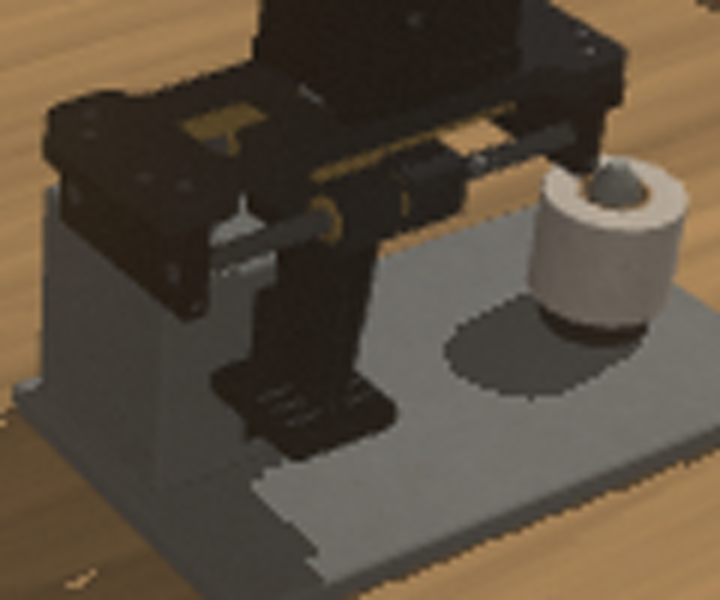

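Emit:
carry_out(plan=[[0,[0,0,-0.0006],[0,0,0]],[0,[0,0,-0.0012],[0,0,0]],[0,[0,0,-0.0012],[0,0,0]],[0,[0,0,-0.0012],[0,0,0]]])

```text
time_s: 14.2
eef_pos: [0.6043, 0.0754, 0.0597]
ee_rot: [-3.141, -0.001, -0.0]
force: [-1.0, 0.1, 8.5]
gripper_width: 0.0005
```

Emit:
carry_out(plan=[[0,[0,0,-0.0006],[0,0,0]],[0,[0,0,-0.0006],[0,0,0]],[0,[0,0,-0.0006],[0,0,0]]])

```text
time_s: 14.58
eef_pos: [0.6043, 0.0754, 0.0593]
ee_rot: [-3.141, -0.001, -0.0]
force: [-1.8, 0.5, 8.6]
gripper_width: 0.0003
```

Run:
```python
from h import *
s=snapshot("scene"); save(s,"scene6"); W=world(s); ok=s["depth"]>0
st=monitor.get_state(); print(st["time_s"],st["eef_pos"],st["force"])
l=W[ok&(abs(W[...,0]-.604)<.022)&(abs(W[...,1]-.0757)<.022)&(W[...,2]>.045)&(W[...,2]<.07)]; print("lever z",np.median(l[:,2]))
for n in ["tape_center","tube_center"]:
    m=finder.masks_of(n,"scene")[0];print(n,np.median(W[m["pixels"]&ok],0).round(3))
```

```text
14.625 [0.60435598 0.07537303 0.05928673] [-2.34958589  1.10757725  8.32830354]
lever z 0.05832115130945459
tape_center [ 0.458 -0.158  0.015]
tube_center [ 0.661 -0.178  0.05 ]
```

View pics/scene6.png

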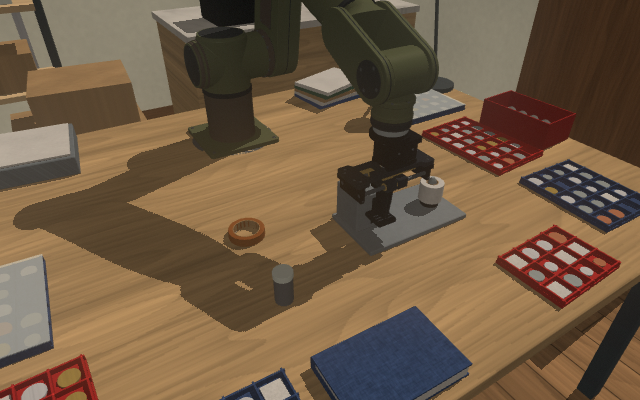

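The picture shows the roll on the spindle at (431,191) and the paddle held down at (381,216). The tape at (247,232) and the tube at (283,285) have not moved. I'm handing in.

```bash
python3 -c "
from bench import order
print(order.hand_in())"
```

```text
the job is handed in; nothing more can be done
None
```

The label roll is on the dispenser's spindle and released. The arm is holding the feed lever down at its third click, and the job was handed in at about 14.6 s.

- **Roll:** It met the seat with a light 3 N contact before I let go. Afterwards its top measured about 67–68 mm above the table, as expected for a roll sitting flat, with the spindle tip showing through. The lever was still up at that point.
- **Lever:** The fingertips ended at 59.3 mm, which is about 30.7 mm of travel: just past the third click (30 mm) and short of the bottom stop (33 mm). The push was about 8.5 N, close to the 8 N given for the third click. The camera put the paddle about 1 mm lower, at 58.3 mm, which is within its 2 mm calibration.
- **Other items:** The tape roll and coin tube measured within about 1 mm of where they started.

One late top-camera check of the lever failed because no points of it showed in that view. I relied on the scene camera and the arm's own readings instead.

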